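Index the paint carousel and set out the squat jar

ROBOT

A 6-joint arm with a two-finger parallel gripper is mounted at the origin on the work surface. World frame = base frame: x ahead of the robot, y to its left, z up, the work surface at z = 0. Lengths are in m, angles in degrees, forces in N, time in s.
With the tool pointing down it reaches from about 0.35 to 0.875 m from the base axis. Payload 4.2 kg.
Tool frame: the origin (TCP) lies on the mounting face of the last link; the fingertips stand 182 mm ahead of it and the grasp point (between the pads) lies 164 mm ahead of it (r.tcp_to_grasp is the distance from the TCP to the grasp point, in m); z points along the fingers, y is the line along which they close (so a half turn about z gives the same grasp; the last joint's range is limited). The gripper opens to 87 mm and grips with 3 to 60 N. Pads are 19 mm wide; open, the fingers measure 117 mm over their backs; the gripper's body (75 mm by 190 mm) begins 51 mm behind the grasp point.
Start: joints at [14.817, 22.042, 0.453, 0, -68.411, -14.817], TCP at [0.625, 0, 0.405] pointing down, gripper open.
Joint ranges: [-179.83, 179.83], [-69.29, 118.12], [-61.27, 80.66], [-181.25, 117.63], [-171.15, -9.14], [-177.46, 177.46]. Speed limits (degrees/s): [159.86, 159.86, 180, 180, 180, 180].

INTERFACE

Orientations are given as a 3x3 rotation matrix whose columns are the frame's x, y, z axes.
In Python, from station import sense, eyes, r gives the robot as it stands.
- The arm moves only by the tool jog_arm, never from a script. Its argument "increments" is a list of rows, each a list of 4 numbers: the shift along the tool's x, y, z normalised to -1 to 1, where 1 is 0.02 m, then the turn about the tool's z normalised to -1 to 1, where 1 is 0.08 rad. A call has 1 to 10 rows; each row shifts and turns the commanded pose from where the row before left it, along the tool's axes as they then stand; what a row does not reach is not made up. A row lasts 1/10 s, in which the tool goes at most 50 mm and 8.59 degrees, less where a joint would pass 70% of its speed; a pose out of reach is approached as far as the arm can. A call with a number of a shift or a turn outside -1 to 1 is refused whole. A call with a gripper value outside its range is refused whole. "grip" is the finger opening in mm, from 0 to 87, set as the call begins (left out, the last holds). The fingers move at their own pace and stop on an object; the grip force is fixed at half the most. Time passes only in rows, so rows that do not move let the fingers close. It gives the time, the measured TCP pose, the force, the opening and the grip force at its end, in the units of the state.
- sense(): the state, without advancing time (a new reading comes with each control period).
- eyes.capture(name): name is "scene" or "side" or "wrist"; returns the picture (420x560x3 uint8, blue, green, red); there is no depth.
- eyes.get_calibration(name): a dict with "camera_matrix" (3x3 intrinsics, pixels), "R" (3x3) and "t" (3): a world point X has camera coordinates R X + t; the wrist camera has in their place "T_tool_cam" (4x4, takes a point from camera to tool coordinates, whose origin is the TCP and whose axes are the flange's). Camera axes: x right, y down, z forward; pixel columns grow to the right and rows downward; lengths in m; the calibration is good to about 2 mm. A picture is of the moment at which its call begins: read the wrist's pose just before it. get_calibration takes no time and is no camera call.
- r.finish_job(): hands the job in; it is judged then, once.
Trained networks look in the newest picture that a camera, given by its name, has taken for a name from the list of things; names that differ only in an ending like _2 or _b are one class to them, and where a whole thing is asked for, a point or a joint stands for the part that bears it (a point fixed in the world has none). Each returns a list of dicts, best first, with "conf" (0 to 1); they miss things now and then, are a little off and sometimes report something else, mostly with a low value. They report only what shows in the picture. A call takes as long as a camera call. They do not tell look-alikes from the thing itself.
- eyes.spot_in(camera, name): "centre" ([x, y, z] in m, in world coordinates, good to about 4 mm: the middle of the surface that is visible of it).
- eyes.outline_of(camera, name): "mask" (420x560 bool, what is visible of it).
The state is a dict: "time_s": time; "joints": joint angles; "joint_velocities": joint speeds; "effort": joint torques, N m; "tcp_pos": TCP position; "ee_rot": TCP orientation; "wrist_force": force on the tool from outside, world axes, zero at the start; "moment": the same for the moment, N m; "gripper_width": opening from 0.0 (shut) to 1.0 (fully open); "gripper_force": force on a finger pad.
Only numpy, scipy, OpenCV 4.12 (cv2) and the standard library are available. Lean on these libraries where they do the work, as an engineer would, in place of code of your own. Each camera call takes 0.05 s, during which the arm holds its last target. There are 200 camera calls.

TASK

The paint carousel is locked with an empty place at its pointer tab. Pull the round lock knob beside it right out, turn the carousel one place in whichever direction brings the squat jar to the pointer tab, and push the knob fully home again. Then lift the jar off the locked carousel, set it down upright, wholly on the cork coaster, before letting go of it, and leave the other things where they stand.

Things in the scene. Friction and masses are not known exactly. Their poses are not given: they have to be found in the camera images.
- stand: Fixed round black steel foot of the paint carousel, 240 mm across. Origin on the carousel's axis at table height, z up. Its -x side is the front: there a thin post (85 mm high, 142 to 162 mm from the axis) carries the flat pointer tab. Its -y side carries the lock knob.
- carousel (a joint): Turn of the carousel about its upright axis, rad, counter-clockwise from above positive, 0 at the start. Six detented places 60 degrees (1.047) apart: it centres itself to about 0.02 and snaps to the nearer place; turning takes about 0.3 N m. With the lock home its bolt sits between teeth and it cannot turn; the bolt goes home only when a place is at the pointer.
- turn_bar (a point): Centre of the dark wooden turning bar on top of the carousel's centre post, 255 mm above the table: 44 mm long (point x), 14 mm wide (point y), 26 mm high; it turns with the carousel, and at joint 0 its length points at the pointer tab. The post below it is 20 mm thick.
- front_place (a point): Centre of the place at the pointer tab, fixed to the stand, 128 mm above the table on top of the plywood disc (230 mm across, 10 mm thick, edge raised 12 mm), 80 mm from the axis on the stand's -x side. Each of the six places has three pins 5.5 mm high round what stands there, 26.5 mm from its centre: one straight outward, the others 120 degrees either way.
- lock (a joint): Travel of the lock knob along its axis, m: 0 fully home (locked), 0.022 fully out (unlocked; the bolt is clear of the teeth beyond 0.014). It clicks over half way and stays at either end; takes about 6 N.
- lock_knob (a point): Centre of the lock knob's round white head, moving with it: 26 mm diameter, 11 mm inward and 10 mm outward of the point, on an 11 mm shaft; a 19 mm guide bush begins 25 mm inward when home. Its z: pulling-out direction, leaning 38 degrees from vertical away from the carousel; its x: level, along the rim. Home: 60 mm above the table, 132 mm from the axis, under the disc's edge for an upright tool.
- jar: The squat jar: clear plastic with a white cap, 46 mm diameter, 52 mm high, 0.1 kg, standing on the carousel in one of the two places next to the front one (left or right). Origin at the centre of its underside, z up.
- bottle: Slim bottle of white plastic with shoulder and neck, 41 mm diameter, 92 mm high, on the carousel in the other place next to the front one. Origin at the centre of its underside, z up.
- tin: Plain metal can, 45 mm diameter, 72 mm high, on the carousel's rear place. Origin at the centre of its underside, z up.
- coaster: Round cork coaster fixed on the table, 92 mm diameter, 5 mm thick. Origin at the centre of its underside.
- gilded_planter: Square concrete planter with gilded lower walls, 115 x 115 x 85 mm, open on top. Origin at the centre of its underside. Bystander.
- plain_planter: Square bare concrete planter, 100 x 100 x 70 mm. Origin at the centre of its underside. Bystander.
- phone: Black phone lying flat, 150 x 73 x 9 mm. Origin at the centre of its underside. Bystander.
- brush: Paint brush lying flat, 190 mm long along its x. Bystander.
- water_cup: Clear plastic cup, 72 mm diameter, 85 mm high. Origin at the centre of its underside. Bystander.
Mind the look-alikes: they are no part of the job. Leave any red look-alike of the jar alone.

How it is judged (in metres and radians):
On the way, in this order (a step that is already met when the one before it is completed fails the run):
1. the lock knob is pulled out, the carousel not yet turned (value of joint lock above 0.016 m and value of joint carousel between -0.15 and 0.15 rad), for 0.2 s.
2. the carousel is turned one place with the lock out, so that the squat jar stands at the pointer tab (value of joint lock above 0.014 m and horizontal distance between jar and front_place below 0.012 m and velocity of joint carousel between -0.2 and 0.2 rad/s and (value of joint carousel between 0.967 and 1.127 rad or value of joint carousel between -1.127 and -0.967 rad)), for 0.2 s.
3. the lock knob is pushed home with the jar standing at the pointer tab (value of joint lock below 0.003 m and horizontal distance between jar and front_place below 0.012 m and height (world z) of jar below 0.133 m), for 0.2 s.
4. the jar is set on the coaster while still held (contact force between the fingers and jar above 0.5 N and contact force between jar and coaster above 0.2 N and horizontal distance between jar and coaster below 0.025 m and angle between jar's own z axis and vertical below 0.15 rad), for 0.05 s.
At the end, for the whole second after the job is handed in: The jar stands upright (within 0.1 rad), released and at rest on the coaster, its centre within 25 mm of the coaster's; the carousel stands one place (60 degrees, within 0.08 rad) from where it began, in the direction that brought the jar to the pointer; the lock knob is home within 3 mm (horizontal distance between jar and coaster below 0.025 m and height (world z) of jar between 0.001 and 0.009 m and angle between jar's own z axis and vertical below 0.1 rad and linear speed of jar below 0.02 m/s and value of joint lock below 0.003 m and (value of joint carousel between 0.967 and 1.127 rad or value of joint carousel between -1.127 and -0.967 rad)); the robot touches nothing.
It fails at once if the bottle or the tin is tipped or leaves the carousel (angle between any of bottle, tin's own z axis and vertical above 0.35 rad or height (world z) of any of bottle, tin below 0.11 m or height (world z) of any of bottle, tin above 0.15 m).
It fails at once if a bystander on the table is moved more than 30 mm (distance of any of gilded_planter, plain_planter, phone, brush, water_cup from where it was at the start of the episode above 0.03 m).
It also fails if it takes over 67 s, if anything falls off the work surface, if the arm or the gripper's body presses on something with over 40 N, if the wrist force passes 120 N, or if a joint passes its speed limit or range.

## Working session

There is one attempt and no reset: what is moved stays moved. The work goes in short steps, Python scripts to look and compute and a tool call to move; the robot and the scene stay as the last step left them, time stands still between calls to the robot, and variables do not carry over. Pictures are saved under pics/ and viewed, at most 10 in all, crops included, and the job is handed in when it is done.

Besides the shell and the picture viewer there is one more tool, called after "Emit:" by a JSON object that holds its "fn" and its "kwargs". jog_arm: Moves the arm, as the interface text tells. Its arguments: {"type":"object","properties":{"increments":{"type":"array"},"grip":{"type":"number"}},"required":["increments"]}

```bash
ls; mkdir -p pics; python3 - <<'E'
from station import sense, eyes, r
import cv2,numpy as np
a=eyes.capture("scene");b=eyes.capture("side")
cv2.imwrite("pics/scene.png",a);cv2.imwrite("pics/side.png",b)
np.set_printoptions(precision=4,suppress=True)
for c in("scene","side"):
    for n in("stand","turn_bar","lock_knob","jar","bottle","tin","coaster"):
        print(c,n,[(np.round(d["centre"],3).tolist(),round(d["conf"],2)) for d in eyes.spot_in(c,n)][:3])
s=sense();print(s["time_s"],s["tcp_pos"],s["ee_rot"],r.tcp_to_grasp)
print(eyes.get_calibration("wrist")["T_tool_cam"])
E
```

```text
pics
scene stand [([0.586, -0.1, 0.128], 0.69), ([0.518, -0.136, 0.172], 0.23)]
scene turn_bar [([0.588, -0.094, 0.132], 0.57)]
scene lock_knob [([0.535, -0.203, 0.066], 0.6)]
scene jar [([0.516, -0.136, 0.171], 0.59), ([0.357, -0.153, 0.042], 0.59)]
scene bottle [([0.555, -0.004, 0.172], 0.79), ([0.586, -0.1, 0.13], 0.37)]
scene tin [([0.652, -0.106, 0.181], 0.52), ([0.516, -0.135, 0.168], 0.17)]
scene coaster [([0.479, 0.354, 0.007], 0.66), ([0.386, 0.484, 0.013], 0.41), ([0.684, 0.336, 0.054], 0.22)]
side stand [([0.543, -0.107, 0.126], 0.91), ([0.529, -0.203, 0.066], 0.23)]
side turn_bar [([0.557, -0.098, 0.13], 0.62), ([0.65, 0.349, 0.054], 0.55)]
side lock_knob [([0.529, -0.204, 0.066], 0.58)]
side jar [([0.505, -0.139, 0.176], 0.91), ([0.348, -0.159, 0.047], 0.78), ([0.361, 0.006, 0.045], 0.51)]
side bottle [([0.542, -0.009, 0.18], 0.8)]
side tin [([0.635, -0.108, 0.185], 0.95)]
side coaster [([0.474, 0.331, 0.005], 0.78)]
0.8 [0.625  0.     0.4048] [[ 0. -1.  0.]
 [-1. -0.  0.]
 [-0. -0. -1.]] 0.1635
[[-0.0011 -0.9557 -0.2943  0.0815]
 [ 1.     -0.0007 -0.0018  0.0004]
 [ 0.0015 -0.2943  0.9557  0.0207]
 [ 0.      0.      0.      1.    ]]
```

View pics/scene.png

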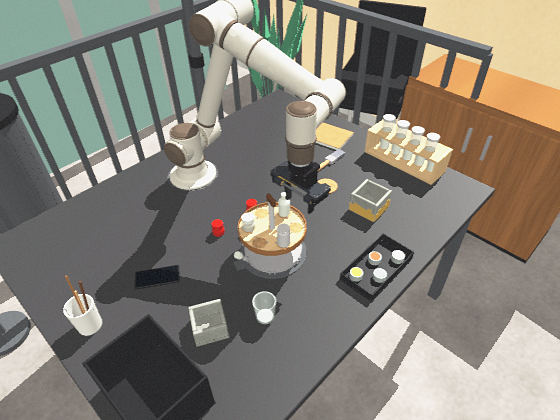

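View pics/side.png

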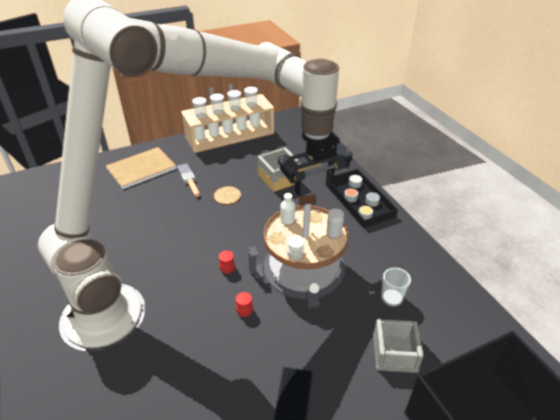

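The jar is at about (248,222) in scene and (296,245) in side: clear with a white cap, standing on the disc. The two red look-alikes are on the table, at (217,228) and (252,205) in scene. The jar, bottle and tin form the expected equilateral triangle. That puts the axis near (0.568,-0.083) with stand yaw about -17°, and the lock knob on the -y side fits this. Next I'll go for a wrist view over the knob side.

Emit:
{"fn": "jog_arm", "kwargs": {"increments": [[0, 0, -1, 0], [0, 0, -1, 0], [0, 0, -1, 0], [0, 0, -1, 0], [1, 0.45, 0, 0], [1, 0.45, 0, 0], [1, 0.45, 0, 0], [1, 0.45, 0, 0], [1, 0.45, 0, 0], [1, 0.45, 0, 0]]}}

```text
time_s: 1.8
tcp_pos: [0.5694, -0.122, 0.4834]
ee_rot: [[-0.001, -1.0, -0.003], [-1.0, 0.001, 0.0], [-0.0, 0.003, -1.0]]
wrist_force: [0.5, 0.2, 0.1]
gripper_width: 1.002
gripper_force: 0.0
```

Emit:
{"fn": "jog_arm", "kwargs": {"increments": [[1, 0.45, 0, 0], [1, 0.45, 0, 0], [1, 0.45, 0, 0], [1, 0.45, 0, 0], [1, 0.45, 0, 0], [1, 0.45, 0, 0], [0, 0, 0, 1], [0, 0, 0, 1], [0, 0, 0, 1], [0, 0, 0, 0.8]]}}

```text
time_s: 2.8
tcp_pos: [0.5155, -0.2411, 0.4834]
ee_rot: [[-0.304, -0.953, -0.003], [-0.953, 0.304, 0.001], [0.0, 0.003, -1.0]]
wrist_force: [-0.4, -0.8, 1.0]
gripper_width: 1.0
gripper_force: 0.0
```

Emit:
{"fn": "jog_arm", "kwargs": {"increments": [[0, 0, 0, 0], [0, 0, 0, 0]]}}

```text
time_s: 3.0
tcp_pos: [0.5162, -0.2406, 0.484]
ee_rot: [[-0.299, -0.954, -0.002], [-0.954, 0.299, 0.0], [0.0, 0.002, -1.0]]
wrist_force: [-0.0, 0.2, 0.7]
gripper_width: 0.999
gripper_force: 0.0
```

```bash
cat > h.py <<'E'
from station import sense, eyes, r
import cv2,numpy as np
np.set_printoptions(precision=4,suppress=True)
def cam(name):
    """camera matrix, R, t (world->camera)"""
    c=eyes.get_calibration(name);K=np.array(c["camera_matrix"])
    if name!="wrist": return K,np.array(c["R"]),np.array(c["t"])
    s=sense();T=np.eye(4);T[:3,:3]=s["ee_rot"];T[:3,3]=s["tcp_pos"]
    W=np.linalg.inv(T@np.array(c["T_tool_cam"]));return K,W[:3,:3],W[:3,3]
def onplane(C,uv,z):
    K,R,t=C;o=-R.T@t;d=R.T@np.linalg.solve(K,[uv[0],uv[1],1]);return o+d*(z-o[2])/d[2]
def proj(C,X):
    K,R,t=C;p=(K@(R@np.atleast_2d(X).T+t[:,None])).T;return p[:,:2]/p[:,2:]
E
python3 - <<'E'
from h import *
C=cam("wrist");im=eyes.capture("wrist");cv2.imwrite("pics/w1.png",im)
s=sense();print(s["time_s"],s["tcp_pos"],s["ee_rot"])
for n in("turn_bar","lock_knob","jar","bottle","tin","coaster"):
    print(n,[(np.round(d["centre"],3).tolist(),round(d["conf"],2)) for d in eyes.spot_in("wrist",n)][:3])
np.savez("w1.npz",K=C[0],R=C[1],t=C[2])
E
```

```text
3.05 [ 0.5163 -0.2405  0.4842] [[-0.299  -0.9542 -0.0011]
 [-0.9542  0.299   0.0003]
 [ 0.      0.0011 -1.    ]]
turn_bar [([0.552, -0.135, 0.128], 0.65)]
lock_knob [([0.527, -0.199, 0.07], 0.84)]
jar [([0.355, -0.155, 0.053], 0.72), ([0.507, -0.147, 0.156], 0.59)]
bottle []
tin [([0.549, -0.135, 0.128], 0.73), ([0.636, -0.114, 0.178], 0.56)]
coaster [([0.643, -0.428, 0.045], 0.43)]
```

View pics/w1.png

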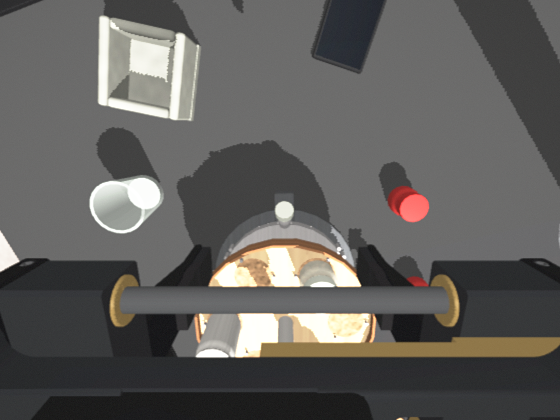

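```bash
cat > fit.py <<'E'
from h import *
from scipy.optimize import least_squares
def cyl(c,a,r,h0,h1):
    a=a/np.linalg.norm(a);u=np.cross(a,[0.3,.9,.1]);u/=np.linalg.norm(u);v=np.cross(a,u)
    th=np.linspace(0,2*np.pi,40);ring=np.outer(np.cos(th),u)+np.outer(np.sin(th),v)
    return np.vstack([c+h0*a+r*ring,c+h1*a+r*ring])
def hullc(C,P):
    h=cv2.convexHull(proj(C,P).astype(np.float32));m=cv2.moments(h);return np.array([m["m10"],m["m01"]])/m["m00"]
def pts(p,n,lock=0):
    x,y,w=p[:3];S=lambda a,b,z:np.array([x+a*np.cos(w)-b*np.sin(w),y+a*np.sin(w)+b*np.cos(w),z])
    Z=np.array([0,0,1.])
    if n=="lock_knob":
        a=S(0,-.616,.788)-S(0,0,0);return cyl(S(0,-.132,.06)+lock*a,a,.013,-.011,.010)
    ang={"jar":240,"bottle":120,"tin":0}[n]*np.pi/180
    R,H={"jar":(.023,.052),"bottle":(.0205,.092),"tin":(.0225,.072)}[n]
    return cyl(S(.08*np.cos(ang),.08*np.sin(ang),.128),Z,R,0,H)
E
python3 - <<'E'
from fit import *
obs=[]
for c,ns in(("scene",["lock_knob","jar","tin"]),("side",["lock_knob","jar","tin"]),("wrist",["lock_knob"])):
    C=cam(c);im=eyes.capture(c)
    for n in ns:
        for d in eyes.outline_of(c,n)[:3]:
            m=d["mask"];m=m.astype(np.uint8);M=cv2.moments(m,True);uv=np.array([M["m10"],M["m01"]])/M["m00"]
            ref=hullc(C,pts([.568,-.083,-.3],n));print(c,n,round(d["conf"],2),uv,M["m00"],ref,cv2.contourArea(cv2.convexHull(proj(C,pts([.568,-.083,-.3],n)).astype(np.float32))))
            if np.linalg.norm(uv-ref)<15: obs.append((C,n,uv,c));break
f=lambda p:np.concatenate([(hullc(C,pts(p,n))-uv)*(1 if n=="lock_knob" else .5)*(np.linalg.norm(-C[1].T@C[2]-[.57,-.08,.1]))/C[0][0,0]*1000 for C,n,uv,c in obs])
s=least_squares(f,[.568,-.083,-.3],x_scale=[.01,.01,.1],loss="soft_l1",diff_step=1e-4)
print(s.x);
for o,e in zip(obs,f(s.x).reshape(-1,2)):print(o[3],o[1],e,"mm")
k=[o for o in obs if o[1]=="lock_knob"]
P=pts(s.x,"lock_knob").mean(0);print("knob",P)
E
```

```text
scene lock_knob 0.74 [272.2989 237.4884] 3202.0 [236.0208 257.4508] 66.66263903782237
scene lock_knob 0.62 [238.5156 255.3594] 64.0 [236.0208 257.4508] 66.66263903782237
scene jar 0.69 [247.5814 221.8884] 215.0 [245.5813 224.1351] 255.18809169821907
scene tin 0.86 [282.7947 235.043 ] 302.0 [280.9114 237.5797] 325.99007368902676
side jar 0.93 [295.7583 247.142 ] 331.0 [297.858  249.5018] 421.74130574264564
side tin 0.82 [333.875  225.3971] 272.0 [337.315  224.5634] 467.754527710611
wrist lock_knob 0.8 [285.2492 210.0598] 301.0 [282.813  204.7614] 351.46702687162906
[ 0.565  -0.072  -0.2823]
scene lock_knob [-1.3148  0.9007] mm
scene jar [-0.3945  0.6814] mm
scene tin [0.337  0.1026] mm
side jar [-0.4093  0.1646] mm
side tin [ 0.506  -4.6927] mm
wrist lock_knob [0.4148 1.8188] mm
knob [ 0.528  -0.1984  0.0596]
```

```bash
python3 - <<'E'
from fit import *
im=cv2.imread("pics/w1.png");d=np.load("w1.npz");C=(d["K"],d["R"],d["t"])
big=cv2.resize(im[180:380,180:400],None,fx=3,fy=3,interpolation=cv2.INTER_CUBIC)
th=np.linspace(0,2*np.pi,120)
for p,col in(([.565,-.074,-.285],(255,0,0)),):
    for z in(.118,.140):
        q=np.c_[p[0]+.115*np.cos(th),p[1]+.115*np.sin(th),0*th+z];q=(proj(C,q)-[180,180])*3
        cv2.polylines(big,[q.astype(np.int32)],True,col if z<.13 else (0,255,0),1)
    q=np.c_[p[0]+.12*np.cos(th),p[1]+.12*np.sin(th),0*th+.0];q=(proj(C,q)-[180,180])*3
    cv2.polylines(big,[q.astype(np.int32)],True,(255,0,255),1)
    h=cv2.convexHull(((proj(C,pts(p,"lock_knob"))-[180,180])*3).astype(np.int32));cv2.polylines(big,[h],True,(0,0,255),1)
cv2.imwrite("pics/w1o.png",big)
E
```

```text
(no output)
```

View pics/w1o.png

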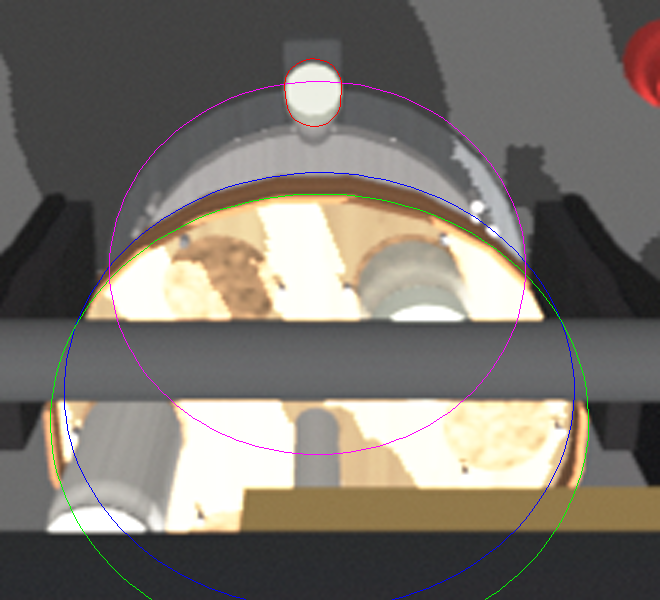

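```bash
python3 - <<'E'
import cv2,numpy as np
a=cv2.imread("pics/scene.png")[225:280,215:275];b=cv2.imread("pics/side.png")[260:320,280:350]
f=lambda i:cv2.resize(i,(400,380),interpolation=cv2.INTER_CUBIC)
cv2.imwrite("pics/k.png",np.hstack([f(a),f(b)]))
E
```

```text
(no output)
```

View pics/k.png

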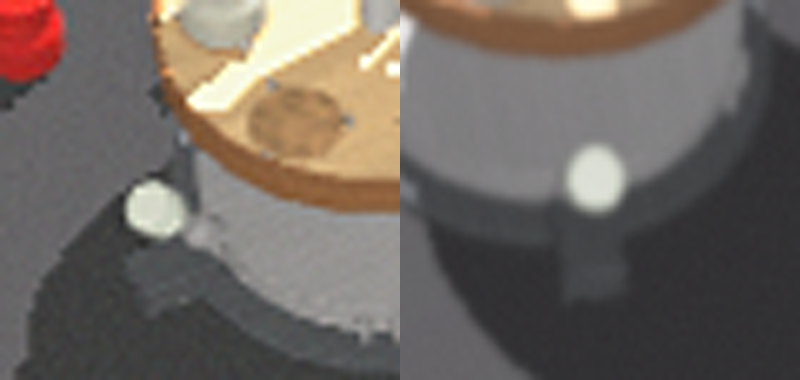

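Emit:
{"fn": "jog_arm", "kwargs": {"increments": [[0, 0, 1, -0.24], [0, 0, 1, 0], [0, 0, 1, 0], [0, 0, 1, 0], [0, 0, 1, 0], [0, 0, 1, 0], [0, 0, 1, 0], [0, 0, 1, 0], [0, 0, 1, 0], [0, 0, 1, 0]], "grip": 50}}

```text
time_s: 4.85
tcp_pos: [0.5171, -0.24, 0.2841]
ee_rot: [[-0.281, -0.96, 0.0], [-0.96, 0.281, -0.0], [0.0, -0.0, -1.0]]
wrist_force: [0.8, -0.4, 0.8]
gripper_width: 0.578
gripper_force: 0.0
```

Emit:
{"fn": "jog_arm", "kwargs": {"increments": [[0, 0, 1, 0], [0, 0, 1, 0], [0, 0, 0.5, 0], [0, 0, 0, 0], [0, 0, 0, 0]]}}

```text
time_s: 5.35
tcp_pos: [0.5174, -0.2401, 0.2353]
ee_rot: [[-0.281, -0.96, 0.001], [-0.96, 0.281, -0.001], [0.0, -0.001, -1.0]]
wrist_force: [-0.0, -0.2, -0.5]
gripper_width: 0.572
gripper_force: 0.0
```

```bash
cat > st.py <<'E'
from fit import *
P=[.565,-.074,-.285];w=P[2]
s=sense();d=np.array(s["tcp_pos"])-[P[0],P[1],0];R=np.array(s["ee_rot"])
print("t",s["time_s"],"r",d@[np.sin(w),-np.cos(w),0],"tan",d@[np.cos(w),np.sin(w),0],"tip z",d[2]-.182,"yawerr x.tan",R[:,0]@[np.cos(w),np.sin(w),0],"F",s["wrist_force"],"w",s["gripper_width"]*87,s["gripper_force"])
E
python3 - <<'E'
import st
from fit import *
C=cam("wrist");im=eyes.capture("wrist");h=cv2.convexHull(proj(C,pts(st.P,"lock_knob")).astype(np.int32));cv2.polylines(im,[h],True,(0,0,255),1)
cv2.imwrite("pics/w2.png",im)
E
```

```text
t 5.35 r 0.17275218039422446 tan 0.0010566031242347784 tip z 0.053334749971450934 yawerr x.tan 0.0006084836641759295 F [-0.0289 -0.2195 -0.5067] w 49.776070734032636 0.0
```

View pics/w2.png

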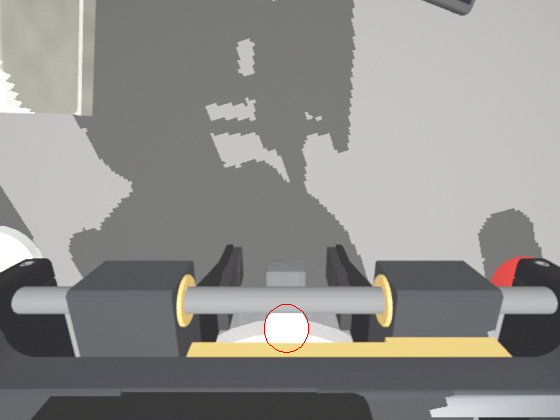

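The knob is centred between the fingers at (286,325), matching the model. I'll move inward carefully.

Emit:
{"fn": "jog_arm", "kwargs": {"increments": [[-0.4, 0, 0, 0], [-0.4, 0, 0, 0], [-0.1, 0, 0.05, 0], [0, 0, 0, 0], [0, 0, 0, 0]]}}

```text
time_s: 5.9
tcp_pos: [0.5221, -0.2225, 0.2338]
ee_rot: [[-0.281, -0.96, 0.0], [-0.96, 0.281, -0.0], [-0.0, -0.0, -1.0]]
wrist_force: [0.8, 0.4, -1.1]
gripper_width: 0.573
gripper_force: 0.0
```

Emit:
{"fn": "jog_arm", "kwargs": {"increments": [[-0.1, 0, 0, 0], [0, 0, 0, 0], [0, 0, 0, 0]]}}

```text
time_s: 6.2
tcp_pos: [0.5226, -0.2208, 0.2337]
ee_rot: [[-0.281, -0.96, -0.0], [-0.96, 0.281, 0.0], [0.0, 0.0, -1.0]]
wrist_force: [0.0, -0.4, -0.3]
gripper_width: 0.571
gripper_force: 0.0
```

```bash
python3 st.py
```

```text
t 6.2 r 0.1528423187064361 tan 0.0005912568065239293 tip z 0.05172967367111128 yawerr x.tan 3.899828104364511e-05 F [ 0.0141 -0.4085 -0.2532] w 49.697140635066845 0.0
```

Emit:
{"fn": "jog_arm", "kwargs": {"increments": [[-0.05, 0, 0, 0], [0, 0, 0, 0], [0, 0, 0, 0]]}}

```text
time_s: 6.5
tcp_pos: [0.5229, -0.2198, 0.2337]
ee_rot: [[-0.281, -0.96, -0.0], [-0.96, 0.281, 0.0], [0.0, 0.0, -1.0]]
wrist_force: [-0.6, -0.5, -0.0]
gripper_width: 0.577
gripper_force: 0.0
```

Emit:
{"fn": "jog_arm", "kwargs": {"increments": [[-0.05, 0, 0, 0], [0, 0, 0, 0], [0, 0, 0, 0]]}}

```text
time_s: 6.8
tcp_pos: [0.5232, -0.2188, 0.2337]
ee_rot: [[-0.281, -0.96, -0.0], [-0.96, 0.281, 0.0], [-0.0, 0.0, -1.0]]
wrist_force: [-0.3, 0.4, -0.5]
gripper_width: 0.579
gripper_force: 0.0
```

Still free at r≈150.8 mm. I'll take two more small steps, then close.

Emit:
{"fn": "jog_arm", "kwargs": {"increments": [[-0.05, 0, 0, 0], [0, 0, 0, 0], [0, 0, 0, 0]]}}

```text
time_s: 7.1
tcp_pos: [0.5234, -0.2179, 0.2337]
ee_rot: [[-0.281, -0.96, -0.0], [-0.96, 0.281, -0.0], [0.0, 0.0, -1.0]]
wrist_force: [-0.0, 0.7, 0.2]
gripper_width: 0.577
gripper_force: 0.0
```

Emit:
{"fn": "jog_arm", "kwargs": {"increments": [[-0.05, 0, 0, 0], [0, 0, 0, 0], [0, 0, 0, 0]]}}

```text
time_s: 7.4
tcp_pos: [0.5237, -0.2169, 0.2338]
ee_rot: [[-0.281, -0.96, 0.0], [-0.96, 0.281, 0.0], [-0.0, -0.0, -1.0]]
wrist_force: [0.5, 1.1, 1.4]
gripper_width: 0.574
gripper_force: 0.0
```

Emit:
{"fn": "jog_arm", "kwargs": {"increments": [[0, 0, 0, 0], [0, 0, 0, 0], [0, 0, 0, 0], [0, 0, 0, 0], [0, 0, 0, 0], [0, 0, 0, 0]], "grip": 0}}

```text
time_s: 8.0
tcp_pos: [0.5231, -0.2197, 0.2339]
ee_rot: [[-0.281, -0.96, -0.003], [-0.96, 0.281, -0.004], [0.005, 0.001, -1.0]]
wrist_force: [-4.0, -18.8, -0.6]
gripper_width: 0.117
gripper_force: 16.3
```

The fingers squeezed off the outer edge of the head. With no rim contact either, the stand must be a few mm further away than I modelled. I'll open and probe further in.

Emit:
{"fn": "jog_arm", "kwargs": {"increments": [[0, 0, 0, 0], [0, 0, 0, 0], [0, 0, 0, 0], [0, 0, 0, 0], [-0.1, 0, 0, 0], [0, 0, 0, 0], [0, 0, 0, 0]], "grip": 50}}

```text
time_s: 8.7
tcp_pos: [0.5225, -0.2159, 0.2331]
ee_rot: [[-0.283, -0.959, -0.005], [-0.959, 0.283, 0.0], [0.001, 0.005, -1.0]]
wrist_force: [-2.9, -4.7, -0.2]
gripper_width: 0.559
gripper_force: 2.5
```

```bash
python3 - <<'E'
import st
from fit import *
eyes.capture("side");cv2.imwrite("pics/x.png",eyes.capture("scene"))
for c in("scene","side"):
    for n in("lock_knob","turn_bar"):print(c,n,[(np.round(d["centre"],3).tolist(),round(d["conf"],2)) for d in eyes.spot_in(c,n)][:3])
E
```

```text
t 8.7 r 0.1480822948174749 tan -0.0008743311910889562 tip z 0.05105217512318297 yawerr x.tan -0.0014596724672883976 F [-2.8995 -4.7419 -0.2024] w 48.65454746912033 2.4911131529370323
scene lock_knob []
scene turn_bar [([0.594, -0.084, 0.128], 0.79)]
side lock_knob [([0.528, -0.206, 0.063], 0.65)]
side turn_bar [([0.509, -0.058, 0.128], 0.74)]
```

```bash
python3 - <<'E'
import st
from fit import *
C=cam("wrist");im=eyes.capture("wrist");w=im.copy()
h=cv2.convexHull(proj(C,pts(st.P,"lock_knob")).astype(np.int32));cv2.polylines(w,[h],True,(0,0,255),1)
s=eyes.capture("side")[200:330,220:400];s=cv2.resize(s,(500,361),interpolation=cv2.INTER_CUBIC)
o=np.zeros((600,800,3),np.uint8);o[:230,:560]=w[190:];o[235:596,:500]=s
cv2.imwrite("pics/w3.png",o)
E
```

```text
t 9.0 r 0.14795739061077665 tan -0.0008334819976682853 tip z 0.051052081919838205 yawerr x.tan -0.0013021549196384208 F [-4.6492 -4.8278 -0.2223] w 49.64246500131876 2.5180511630605906
```

View pics/w3.png

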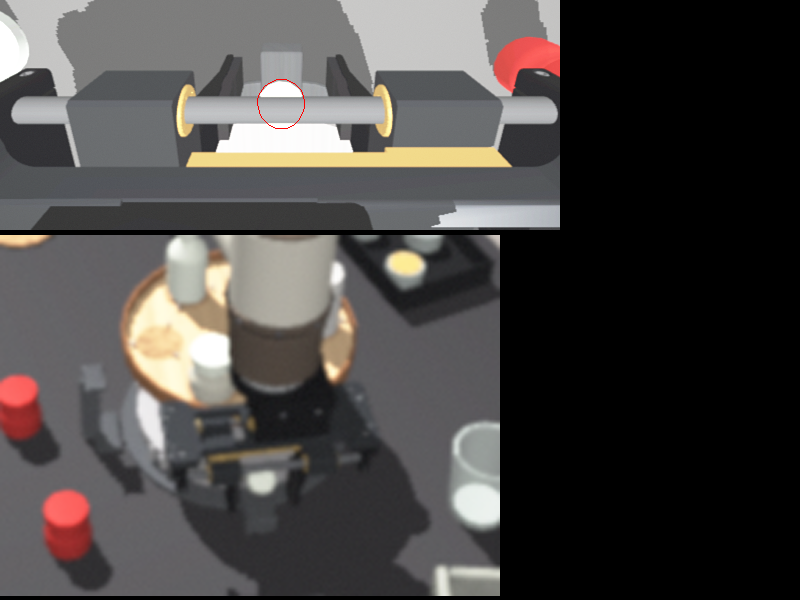

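Emit:
{"fn": "jog_arm", "kwargs": {"increments": [[0.2, 0, 0, 0], [0, 0, 0, 0], [0, 0, 0, 0], [0, 0, 0, 0], [0, 0, 0, 0]], "grip": 28}}

```text
time_s: 9.6
tcp_pos: [0.5235, -0.2187, 0.2339]
ee_rot: [[-0.281, -0.96, 0.001], [-0.96, 0.281, -0.0], [-0.0, -0.001, -1.0]]
wrist_force: [0.8, -1.5, -0.1]
gripper_width: 0.335
gripper_force: 0.4
```

Emit:
{"fn": "jog_arm", "kwargs": {"increments": [[0, 0, 0, 0], [0, 0, 0, 0], [0, 0, 0, 0]], "grip": 24}}

```text
time_s: 9.9
tcp_pos: [0.5232, -0.219, 0.2339]
ee_rot: [[-0.281, -0.96, 0.0], [-0.96, 0.281, -0.0], [0.0, -0.0, -1.0]]
wrist_force: [0.3, -1.9, 0.2]
gripper_width: 0.278
gripper_force: 1.4
```

Emit:
{"fn": "jog_arm", "kwargs": {"increments": [[0, 0, 0, 0], [0, 0, 0, 0], [0, 0, 0, 0]], "grip": 21}}

```text
time_s: 10.2
tcp_pos: [0.5231, -0.2192, 0.2338]
ee_rot: [[-0.281, -0.96, 0.0], [-0.96, 0.281, -0.0], [0.0, -0.0, -1.0]]
wrist_force: [-1.1, -5.4, 1.2]
gripper_width: 0.241
gripper_force: 2.8
```

Emit:
{"fn": "jog_arm", "kwargs": {"increments": [[0, 0, 0, 0], [0, 0, 0, 0], [0, 0, 0, 0]], "grip": 18}}

```text
time_s: 10.5
tcp_pos: [0.5232, -0.2193, 0.2338]
ee_rot: [[-0.282, -0.959, -0.0], [-0.959, 0.282, -0.0], [0.0, -0.0, -1.0]]
wrist_force: [0.7, -6.0, 0.8]
gripper_width: 0.21
gripper_force: 6.1
```

```bash
python3 - <<'E'
import st
from fit import *
C=cam("wrist");w=eyes.capture("wrist")
big=cv2.resize(w[250:370,180:380],(800,480),interpolation=cv2.INTER_CUBIC)
h=cv2.convexHull(((proj(C,pts(st.P,"lock_knob"))-[180,250])*4).astype(np.int32));cv2.polylines(big,[h],True,(0,0,255),1)
cv2.imwrite("pics/w4.png",big)
E
```

```text
t 10.5 r 0.1511536868999171 tan 0.0007019730789371084 tip z 0.051829633744674974 yawerr x.tan -0.0008528296635184063 F [ 0.7106 -5.9529  0.7647] w 18.28597771157903 6.075519881196669
```

View pics/w4.png

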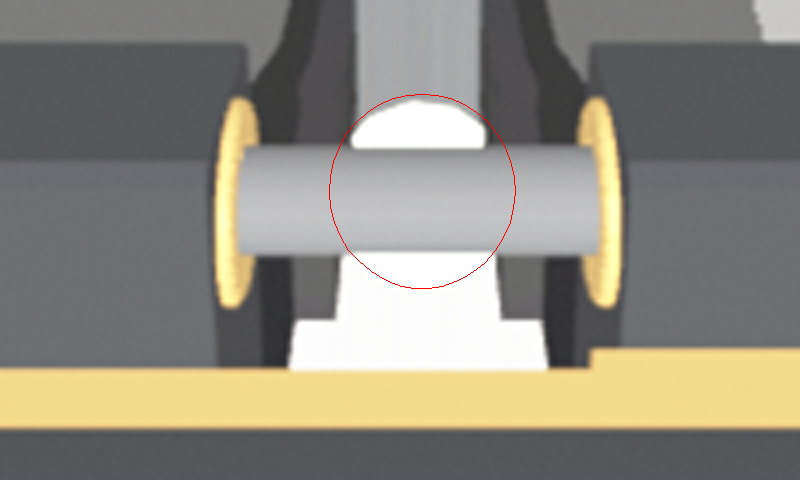

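```bash
python3 - <<'E'
from fit import *
C=cam("wrist");s=sense();R=np.array(s["ee_rot"]);t=np.array(s["tcp_pos"])
for z in(.182,.164,.146,.12):
    for x in(-.0095,.0095):
        print(z,x,(proj(C,t+R@np.array([x,.0091,z]))[0]-[180,250])*4)
K=pts([.565,-.074,-.285],"lock_knob");p=(proj(C,K)-[180,250])*4
print("bottom ring",p[:40].min(0),p[:40].max(0),"top ring",p[40:].min(0),p[40:].max(0))
E
```

```text
0.182 -0.0095 [477.1268 107.5099]
0.182 0.0095 [478.9217  -7.8006]
0.164 -0.0095 [483.3565 173.6005]
0.164 0.0095 [485.5672  48.0884]
0.146 -0.0095 [491.0487 255.2053]
0.146 0.0095 [493.8346 117.6179]
0.12 -0.0095 [505.9982 413.8014]
0.12 0.0095 [510.1011 254.4191]
bottom ring [338.6516 115.6253] [505.3428 288.7509] top ring [329.1623  94.2293] [515.4959 287.0913]
```

Emit:
{"fn": "jog_arm", "kwargs": {"increments": [[0, 0, 0, 0], [0, 0, 0, 0], [0, 0, 0, 0], [-0.2, 0, 0, 0], [0, 0, 0, 0], [0, 0, 0, 0]], "grip": 24}}

```text
time_s: 11.15
tcp_pos: [0.523, -0.218, 0.234]
ee_rot: [[-0.283, -0.959, -0.003], [-0.959, 0.283, -0.003], [0.004, 0.002, -1.0]]
wrist_force: [-5.0, -21.8, 1.7]
gripper_width: 0.275
gripper_force: 10.0
```

Emit:
{"fn": "jog_arm", "kwargs": {"increments": [[0, 0, 0, 0], [0, 0, 0, 0], [0, 0, 0, 0]], "grip": 22}}

```text
time_s: 11.45
tcp_pos: [0.5231, -0.2181, 0.234]
ee_rot: [[-0.283, -0.959, -0.003], [-0.959, 0.283, -0.003], [0.004, 0.002, -1.0]]
wrist_force: [-3.5, -21.5, 0.7]
gripper_width: 0.259
gripper_force: 13.7
```

Emit:
{"fn": "jog_arm", "kwargs": {"increments": [[0.12, 0, -0.16, 0], [0.12, 0, -0.16, 0], [0.12, 0, -0.16, 0], [0, 0, 0, 0]]}}

```text
time_s: 11.85
tcp_pos: [0.5227, -0.2215, 0.244]
ee_rot: [[-0.28, -0.96, 0.002], [-0.96, 0.28, 0.0], [-0.001, -0.001, -1.0]]
wrist_force: [0.7, -0.1, -0.7]
gripper_width: 0.253
gripper_force: 0.0
```

```bash
cat > knob.py <<'E'
import st
from fit import *
def mask(c,tag=None):
    C=cam(c);im=eyes.capture(c);L=eyes.outline_of(c,"lock_knob")
    for d in L[:3]:
        m=d["mask"].astype(np.uint8);M=cv2.moments(m,True)
        if M["m00"]<1500: print(c,round(d["conf"],2),np.array([M["m10"],M["m01"]])/M["m00"],M["m00"],"home",hullc(C,pts(st.P,"lock_knob")),"out",hullc(C,pts(st.P,"lock_knob",.022)))
    print(c,[np.round(d["centre"],3) for d in eyes.spot_in(c,"lock_knob")][:2])
for c in("scene","side","wrist"):mask(c)
E
python3 knob.py
```

```text
t 11.85 r 0.1534776054882061 tan 0.0008510138531704833 tip z 0.06195567870838353 yawerr x.tan 0.0007954309753114286 F [ 0.6607 -0.0774 -0.6735] w 22.026241079684564 0.0
scene []
side 0.54 [315.5714 288.2857] 21.0 home [313.8282 287.7775] out [315.1872 287.4753]
side [array([ 0.532, -0.207,  0.066])]
wrist 0.87 [285.4739 281.4293] 403.0 home [285.1257 292.4393] out [285.2171 288.2135]
wrist [array([ 0.524, -0.211,  0.064])]
```

```bash
cat > kb.py <<'E'
import st
from fit import *
C=cam("wrist");eyes.capture("wrist")
for d in eyes.outline_of("wrist","lock_knob")[:2]:
    v,u=np.nonzero(d["mask"]);print("mask",u.min(),u.max(),v.min(),v.max(),[int((d["mask"][k]).sum()) for k in range(v.min(),v.max()+1,3)])
for P in(st.P,[.566,-.0705,-.285]):
  for l in(0,.008,.022):
    p=proj(C,pts(P,"lock_knob",l));print(P[1],l,p.min(0),p.max(0))
E
python3 kb.py
```

```text
t 12.3 r 0.15384206309570492 tan 0.0005624791565236806 tip z 0.06126825418680548 yawerr x.tan 0.00038638238816396386 F [ 0.8593 -0.4191  0.5492] w 21.828611527015518 0.0
mask 269 302 273 284 [11, 23, 30, 34]
-0.074 0 [263.1611 269.7568] [307.1561 316.0963]
-0.074 0.008 [262.217  267.3565] [308.1604 315.7142]
-0.074 0.022 [260.3468 262.6183] [310.1502 314.9652]
-0.0705 0 [263.3332 275.1146] [307.0621 320.9074]
-0.0705 0.008 [262.4026 272.9584] [308.056 320.722]
-0.0705 0.022 [260.5607 268.705 ] [310.0235 320.3585]
```

Emit:
{"fn": "jog_arm", "kwargs": {"increments": [[0, 0, 0.25, 0], [0, 0, 0.25, 0], [-0.15, 0, 0, 0], [-0.15, 0, 0, 0], [-0.1, 0, 0, 0], [0, 0, 0, 0]], "grip": 34}}

```text
time_s: 13.0
tcp_pos: [0.5232, -0.2169, 0.2327]
ee_rot: [[-0.284, -0.959, -0.004], [-0.959, 0.284, -0.003], [0.004, 0.003, -1.0]]
wrist_force: [-2.7, -17.5, -3.8]
gripper_width: 0.39
gripper_force: 8.4
```

Emit:
{"fn": "jog_arm", "kwargs": {"increments": [[0, 0, 0, 0], [0, 0, 0, 0]], "grip": 25}}

```text
time_s: 13.2
tcp_pos: [0.5233, -0.2175, 0.2329]
ee_rot: [[-0.283, -0.959, -0.004], [-0.959, 0.283, -0.004], [0.004, 0.002, -1.0]]
wrist_force: [-3.2, -20.7, -2.6]
gripper_width: 0.313
gripper_force: 13.7
```

Emit:
{"fn": "jog_arm", "kwargs": {"increments": [[0, 0, 0, 0], [0, 0, 0, 0]], "grip": 20}}

```text
time_s: 13.4
tcp_pos: [0.5231, -0.2181, 0.2332]
ee_rot: [[-0.283, -0.959, -0.004], [-0.959, 0.283, -0.004], [0.005, 0.002, -1.0]]
wrist_force: [-2.4, -23.2, -3.4]
gripper_width: 0.249
gripper_force: 13.5
```

Emit:
{"fn": "jog_arm", "kwargs": {"increments": [[0, 0, 0, 0], [0, 0, 0, 0], [0, 0, 0, 0], [0, 0, 0, 0], [0, 0, 0, 0], [0, 0, 0, 0], [0, 0, 0, 0]], "grip": 87}}

```text
time_s: 14.1
tcp_pos: [0.5244, -0.2149, 0.2337]
ee_rot: [[-0.281, -0.96, -0.0], [-0.96, 0.281, -0.001], [0.001, -0.0, -1.0]]
wrist_force: [-0.3, -6.9, 1.0]
gripper_width: 0.802
gripper_force: 0.0
```

Emit:
{"fn": "jog_arm", "kwargs": {"increments": [[-0.1, 0, 0, 0], [0, 0, 0, 0], [0, 0, 0, 0]]}}

```text
time_s: 14.4
tcp_pos: [0.5242, -0.2144, 0.2337]
ee_rot: [[-0.282, -0.959, -0.002], [-0.959, 0.282, -0.003], [0.003, 0.001, -1.0]]
wrist_force: [-2.4, -15.9, 1.9]
gripper_width: 0.985
gripper_force: 0.0
```

```bash
python3 - <<'E'
from h import *
c=eyes.get_calibration("wrist");K=np.array(c["camera_matrix"]);T=np.array(c["T_tool_cam"]);s=sense()
print(s["joints"],K[0,0],K[1,2])
for row in(260.7,290,312,341,342,357,380):
    d=T[:3,:3]@np.linalg.solve(K,[280,row,1.]);o=T[:3,3]
    print(row,[(z,round(float(o[0]+d[0]*(z-o[2])/d[2])*1000,1)) for z in(.07,.09,.10,.113,.12,.13)])
E
```

```text
[ -5.8249  26.7514 -20.0505   0.2303 -43.2983 -10.7282] 298.5345344107111 211.63401528980887
260.7 [(0.07, 57.1), (0.09, 47.1), (0.1, 42.1), (0.113, 35.7), (0.12, 32.2), (0.13, 27.2)]
290 [(0.07, 51.0), (0.09, 38.6), (0.1, 32.4), (0.113, 24.3), (0.12, 20.0), (0.13, 13.7)]
312 [(0.07, 46.2), (0.09, 31.8), (0.1, 24.6), (0.113, 15.3), (0.12, 10.2), (0.13, 3.0)]
341 [(0.07, 39.4), (0.09, 22.3), (0.1, 13.8), (0.113, 2.6), (0.12, -3.4), (0.13, -11.9)]
342 [(0.07, 39.2), (0.09, 22.0), (0.1, 13.4), (0.113, 2.2), (0.12, -3.9), (0.13, -12.5)]
357 [(0.07, 35.5), (0.09, 16.8), (0.1, 7.4), (0.113, -4.7), (0.12, -11.3), (0.13, -20.6)]
380 [(0.07, 29.6), (0.09, 8.5), (0.1, -2.1), (0.113, -15.8), (0.12, -23.2), (0.13, -33.8)]
```

Analysis: the wide finger carriages, about 70–88 mm above the tips, hit the rim, while the gripper body behind them is slimmer. If I go about 26 mm lower, the carriages fit under the disc and the pads can reach further in.

Emit:
{"fn": "jog_arm", "kwargs": {"increments": [[0.4, 0, 0, 0], [0.4, 0, 0, 0], [0, 0, 0.4, 0], [0, 0, 0.4, 0], [0, 0, 0.4, 0], [0, 0, 0.1, 0], [-0.3, 0, 0, 0], [-0.2, 0, 0, 0], [0, 0, 0, 0], [0, 0, 0, 0]], "grip": 40}}

```text
time_s: 15.4
tcp_pos: [0.5236, -0.2178, 0.2077]
ee_rot: [[-0.28, -0.96, 0.001], [-0.96, 0.28, -0.0], [-0.0, -0.001, -1.0]]
wrist_force: [0.2, 0.4, 0.2]
gripper_width: 0.463
gripper_force: 0.0
```

Emit:
{"fn": "jog_arm", "kwargs": {"increments": [[-0.15, 0, 0, 0], [0, 0, 0, 0], [0, 0, 0, 0]]}}

```text
time_s: 15.7
tcp_pos: [0.5241, -0.2152, 0.2071]
ee_rot: [[-0.281, -0.96, -0.001], [-0.96, 0.281, 0.0], [0.0, 0.001, -1.0]]
wrist_force: [-0.8, -1.7, -1.9]
gripper_width: 0.458
gripper_force: 1.0
```

```bash
sed -i 's/P=\[.565,-.074,-.285\]/P=[.5656,-.0719,-.285]/' st.py; python3 st.py
```

```text
t 15.7 r 0.14923044021024662 tan 0.0004262793236125273 tip z 0.02512484373773194 yawerr x.tan 7.771625058994314e-06 F [-0.8439 -1.7117 -1.8568] w 39.80720728853281 1.0171995821292512
```

Emit:
{"fn": "jog_arm", "kwargs": {"increments": [[-0.1, 0, 0, 0], [0, 0, 0, 0], [0, 0, 0, 0]]}}

```text
time_s: 16.0
tcp_pos: [0.5244, -0.2134, 0.2069]
ee_rot: [[-0.281, -0.96, -0.001], [-0.96, 0.281, 0.0], [0.0, 0.001, -1.0]]
wrist_force: [-0.2, -2.6, -4.9]
gripper_width: 0.465
gripper_force: 2.4
```

Emit:
{"fn": "jog_arm", "kwargs": {"increments": [[0, 0, 0, 0], [0, 0, 0, 0], [0, 0, 0, 0]], "grip": 24}}

```text
time_s: 16.3
tcp_pos: [0.5241, -0.213, 0.2068]
ee_rot: [[-0.281, -0.96, -0.002], [-0.96, 0.281, 0.001], [0.0, 0.002, -1.0]]
wrist_force: [-0.7, -0.6, -7.4]
gripper_width: 0.307
gripper_force: 5.0
```

```bash
python3 kb.py
```

```text
t 16.3 r 0.14712983039322908 tan -0.00016672772682170545 tip z 0.02477867649823917 yawerr x.tan 0.00020454207380393719 F [-0.6809 -0.5761 -7.442 ] w 26.75096738497558 5.045793196178749
mask 257 309 314 341 [34, 53, 53, 53, 52, 52, 50, 46, 42, 35]
mask 244 478 241 419 [2, 44, 45, 45, 44, 44, 44, 44, 43, 43, 43, 43, 44, 44, 45, 0, 0, 0, 0, 0, 0, 0, 0, 0, 0, 54, 54, 55, 56, 58, 80, 80, 82, 82, 0, 0, 0, 0, 0, 0, 0, 0, 0, 0, 0, 0, 0, 0, 0, 0, 0, 0, 0, 0, 0, 0, 0, 0, 0, 42]
-0.0719 0 [255.3264 293.5875] [310.9467 352.837 ]
-0.0719 0.008 [253.7043 291.8429] [312.4757 354.4392]
-0.0719 0.022 [250.3747 288.2824] [315.6143 357.7468]
-0.0705 0 [255.4383 296.2152] [310.8879 355.4565]
-0.0705 0.008 [253.8278 294.6193] [312.4087 357.2064]
-0.0705 0.022 [250.5237 291.3638] [315.5287 360.8168]
```

The pads now close on the head's full 26 mm. I'll drop a little so the carriages clear the disc while pulling, then grip hard.

Emit:
{"fn": "jog_arm", "kwargs": {"increments": [[0, 0, 0, 0], [0, 0, 0, 0], [0, 0, 0.2, 0], [0.05, 0, 0.15, 0], [0, 0, 0, 0]], "grip": 34}}

```text
time_s: 16.9
tcp_pos: [0.525, -0.2144, 0.2011]
ee_rot: [[-0.281, -0.96, 0.002], [-0.96, 0.281, -0.0], [-0.0, -0.002, -1.0]]
wrist_force: [-0.4, 0.3, -0.9]
gripper_width: 0.393
gripper_force: 0.0
```

Emit:
{"fn": "jog_arm", "kwargs": {"increments": [[0, 0, 0, 0], [0, 0, 0, 0], [0, 0, 0, 0], [0, 0, 0, 0]], "grip": 0}}

```text
time_s: 17.3
tcp_pos: [0.5243, -0.2142, 0.2008]
ee_rot: [[-0.281, -0.96, -0.0], [-0.96, 0.281, -0.0], [0.0, 0.0, -1.0]]
wrist_force: [-2.0, 0.7, 5.6]
gripper_width: 0.311
gripper_force: 30.0
```

Emit:
{"fn": "jog_arm", "kwargs": {"increments": [[0.12, 0, -0.15, 0], [0.12, 0, -0.15, 0], [0.12, 0, -0.15, 0], [0.12, 0, -0.15, 0], [0.12, 0, -0.15, 0], [0.12, 0, -0.15, 0], [0, 0, 0, 0], [0, 0, 0, 0]]}}

```text
time_s: 18.1
tcp_pos: [0.5203, -0.2278, 0.2187]
ee_rot: [[-0.281, -0.96, -0.0], [-0.96, 0.281, 0.0], [-0.0, 0.0, -1.0]]
wrist_force: [-3.0, 4.2, 3.6]
gripper_width: 0.243
gripper_force: 28.6
```

```bash
python3 kb.py
```

```text
t 18.1 r 0.16236637152708308 tan 0.0003576164709162208 tip z 0.03674065123963774 yawerr x.tan 0.0001765702360938537 F [-2.9798  4.2305  3.6236] w 21.141079765348717 28.634179210965698
mask 257 313 313 342 [16, 47, 48, 48, 47, 48, 56, 57, 55, 53]
-0.0719 0 [259.85   305.9085] [309.773  359.6686]
-0.0719 0.008 [258.6058 304.955 ] [311.0533 361.4559]
-0.0719 0.022 [256.0966 303.0406] [313.6356 365.0772]
-0.0705 0 [259.9381 308.2425] [309.7235 361.9925]
-0.0705 0.008 [258.702  307.4056] [310.9976 363.8953]
-0.0705 0.022 [256.21   305.7261] [313.5663 367.7487]
```

Emit:
{"fn": "jog_arm", "kwargs": {"increments": [[0.08, 0, -0.1, 0], [0.08, 0, -0.1, 0], [0, 0, 0, 0]]}}

```text
time_s: 18.5
tcp_pos: [0.5199, -0.229, 0.2195]
ee_rot: [[-0.282, -0.959, 0.001], [-0.959, 0.282, 0.004], [-0.004, 0.001, -1.0]]
wrist_force: [4.6, 13.0, -13.5]
gripper_width: 0.24
gripper_force: 27.4
```

Emit:
{"fn": "jog_arm", "kwargs": {"increments": [[0, 0, 0, 0], [0, 0, 0, 0], [0.5, 0, 0, 0], [0.5, 0, 0, 0], [0, 0, -1, 0], [0, 0, -1, 0], [0, 0, -1, 0], [0, 0, -1, 0], [0, 0, -1, 0], [0, 0, -1, 0]], "grip": 50}}

```text
time_s: 19.5
tcp_pos: [0.5132, -0.2517, 0.3437]
ee_rot: [[-0.282, -0.959, 0.001], [-0.959, 0.282, -0.0], [0.0, -0.001, -1.0]]
wrist_force: [1.1, 0.5, -0.4]
gripper_width: 0.574
gripper_force: 0.0
```

```bash
python3 kb.py; python3 knob.py
```

```text
t 19.5 r 0.18724322901392368 tan 0.0003026918830679945 tip z 0.1617096945131266 yawerr x.tan -0.001384858827556179 F [ 1.0977  0.5481 -0.4145] w 49.94973228042158 0.0
mask 270 299 246 275 [11, 21, 26, 29, 30, 30, 28, 26, 22, 16]
-0.0719 0 [271.3175 250.7872] [298.8087 281.2951]
-0.0719 0.008 [270.9414 248.7869] [299.1809 280.1532]
-0.0719 0.022 [270.2314 245.0163] [299.8834 278.0066]
-0.0705 0 [271.351  252.1742] [298.8005 282.5899]
-0.0705 0.008 [270.9764 250.2141] [299.1719 281.4831]
-0.0705 0.022 [270.2694 246.5195] [299.8728 279.4026]
t 19.6 r 0.18713433497536525 tan 0.0011949206286882008 tip z 0.16404125110666457 yawerr x.tan -0.0006111292931806345 F [-0.4855 -0.427  -0.136 ] w 49.968470125411564 0.0
scene 0.72 [283.364  205.1674] 239.0 home [238.2324 255.6269] out [234.1696 253.8792]
scene 0.65 [234.3797 253.2152] 79.0 home [238.2324 255.6269] out [234.1696 253.8792]
scene 0.18 [282.912  234.6056] 284.0 home [238.2324 255.6269] out [234.1696 253.8792]
scene [array([ 0.529, -0.214,  0.078])]
side 0.62 [315.4146 287.3171] 82.0 home [313.6579 287.1455] out [315.0121 286.8328]
side [array([ 0.524, -0.218,  0.082])]
wrist 0.91 [284.2166 259.5272] 734.0 home [284.1026 266.0389] out [284.1005 261.4507]
wrist [array([ 0.525, -0.215,  0.089])]
```

The knob is fully out. Next is the turning bar.

Emit:
{"fn": "jog_arm", "kwargs": {"increments": [[0, 0, -1, 0], [0, 0, -1, 0], [0, 0, -1, 0], [-1, 0, -1, 0], [-1, 0, -1, 0], [-1, 0, -1, 0], [-1, 0, -0.3, 0], [-1, 0, 0, 0], [-1, 0, 0, 0], [-1, 0, 0, 0]]}}

```text
time_s: 21.05
tcp_pos: [0.5535, -0.1151, 0.4681]
ee_rot: [[-0.281, -0.96, -0.0], [-0.96, 0.281, 0.0], [0.0, 0.0, -1.0]]
wrist_force: [0.3, 0.7, -0.3]
gripper_width: 0.573
gripper_force: 0.0
```

Emit:
{"fn": "jog_arm", "kwargs": {"increments": [[-1, 0, 0, 0], [-1, 0, 0, 0], [-0.35, 0, 0, -1], [0, 0, 0, -1], [0, 0, 0, -1], [0, 0, 0, -1], [0, 0, 0, -1], [0, 0, 0, -1], [0, 0, 0, -1], [0, 0, 0, -1]]}}

```text
time_s: 22.05
tcp_pos: [0.5666, -0.0708, 0.4679]
ee_rot: [[0.351, -0.936, -0.001], [-0.936, -0.351, -0.0], [-0.0, 0.001, -1.0]]
wrist_force: [0.4, -0.6, 0.3]
gripper_width: 0.576
gripper_force: 0.0
```

Emit:
{"fn": "jog_arm", "kwargs": {"increments": [[0, 0, 0, -1], [0, 0, 0, -1], [0, 0, 0, -1], [0, 0, 0, -1], [0, 0, 0, -1], [0, 0, 0, -1], [0, 0, 0, -1], [0, 0, 0, -1], [0, 0, 0, -1], [0, 0, 0, -1]]}}

```text
time_s: 23.05
tcp_pos: [0.5666, -0.0708, 0.4679]
ee_rot: [[0.916, -0.4, -0.001], [-0.4, -0.916, -0.0], [-0.001, 0.0, -1.0]]
wrist_force: [0.3, 0.2, 0.1]
gripper_width: 0.576
gripper_force: 0.0
```

Emit:
{"fn": "jog_arm", "kwargs": {"increments": [[0, 0, 0, -1], [0, 0, 0, -0.64], [0, 0, 0, 0]]}}

```text
time_s: 23.35
tcp_pos: [0.5665, -0.0708, 0.468]
ee_rot: [[0.96, -0.28, -0.001], [-0.28, -0.96, -0.0], [-0.001, 0.0, -1.0]]
wrist_force: [0.7, -0.8, 0.0]
gripper_width: 0.574
gripper_force: 0.0
```

```bash
python3 st.py; python3 - <<'E'
from h import *
s=sense();print(s["tcp_pos"],s["ee_rot"][0],s["joints"])
eyes.capture("wrist");print([(np.round(d["centre"],3),d["conf"]) for d in eyes.spot_in("wrist","turn_bar")][:3])
C=cam("wrist");m=[d["mask"] for d in eyes.outline_of("wrist","turn_bar")][:2]
for a in m:
    v,u=np.nonzero(a);print(u.min(),u.max(),v.min(),v.max(),len(u))
from fit import *
x,y,w=.5656,-.0719,-.285
q=[[x+a*np.cos(w)-b*np.sin(w),y+a*np.sin(w)+b*np.cos(w),z] for a in(-.022,.022) for b in(-.007,.007) for z in(.242,.268)]
p=proj(C,q);print("pred",p.min(0),p.max(0))
E
```

```text
t 23.35 r -0.0013602884319176534 tan 0.0005802176354745899 tip z 0.2859597327601408 yawerr x.tan 0.9999995127687384 F [ 0.6912 -0.8231  0.0226] w 49.9293703783245 0.0
[ 0.5665 -0.0708  0.468 ] [ 0.9599 -0.2805 -0.0007] [  9.1339  14.601   -1.2244  -0.0027 -74.2163  64.5787]
[(array([ 0.584, -0.076,  0.129]), 0.91)]
177 397 81 286 29190
pred [274.3409 206.847 ] [296.4718 280.1079]
```

Emit:
{"fn": "jog_arm", "kwargs": {"increments": [[0, 0, 1, 0], [0, 0, 1, 0], [0, 0, 0.45, 0], [0, 0, 0, 0], [0, 0, 0, 0]]}}

```text
time_s: 24.0
tcp_pos: [0.5668, -0.0709, 0.4201]
ee_rot: [[0.96, -0.281, 0.001], [-0.281, -0.96, -0.0], [0.001, 0.0, -1.0]]
wrist_force: [0.1, -0.4, -0.4]
gripper_width: 0.573
gripper_force: 0.0
```

Emit:
{"fn": "jog_arm", "kwargs": {"increments": [[0, 0, 0, 0], [0, 0, 0, 0], [0, 0, 0, 0], [0, 0, 0, 0], [0, 0, 0, 0], [0, 0, 0, 0], [0, 0, 0, 0]], "grip": 0}}

```text
time_s: 24.7
tcp_pos: [0.5662, -0.072, 0.4196]
ee_rot: [[0.96, -0.281, -0.001], [-0.281, -0.96, -0.003], [-0.0, 0.003, -1.0]]
wrist_force: [-0.5, -5.1, 0.4]
gripper_width: 0.214
gripper_force: 30.0
```

Emit:
{"fn": "jog_arm", "kwargs": {"increments": [[0, 0, 0, 0.5], [0, 0, 0, 0.8], [0, 0, 0, 0.8], [0, 0, 0, 0.8], [0, 0, 0, 0.8], [0, 0, 0, 0.8], [0, 0, 0, 0.8], [0, 0, 0, 0.8], [0, 0, 0, 0.8], [0, 0, 0, 0.8]]}}

```text
time_s: 25.7
tcp_pos: [0.5664, -0.0716, 0.4196]
ee_rot: [[0.62, -0.785, -0.0], [-0.785, -0.62, -0.002], [0.001, 0.002, -1.0]]
wrist_force: [-0.4, -4.3, 0.5]
gripper_width: 0.216
gripper_force: 30.0
```

Emit:
{"fn": "jog_arm", "kwargs": {"increments": [[0, 0, 0, 0.8], [0, 0, 0, 0.8], [0, 0, 0, 0.8], [0, 0, 0, 0.8], [0, 0, 0, 0.8], [0, 0, 0, 0.8], [0, 0, 0, 0.6], [0, 0, 0, 0], [0, 0, 0, 0]]}}

```text
time_s: 26.6
tcp_pos: [0.5666, -0.0715, 0.4196]
ee_rot: [[0.237, -0.972, 0.001], [-0.972, -0.237, -0.001], [0.002, -0.0, -1.0]]
wrist_force: [0.5, -4.7, -0.5]
gripper_width: 0.217
gripper_force: 30.0
```

```bash
cat > chk.py <<'E'
import st
from fit import *
P=st.P
def S(p,n,ang):
    x,y,w=p;R,H={"jar":(.023,.052),"bottle":(.0205,.092),"tin":(.0225,.072)}[n]
    a=ang*np.pi/180+w;return cyl(np.array([x+.08*np.cos(a),y+.08*np.sin(a),.128]),np.array([0,0,1.]),R,0,H)
for c in("scene","side"):
    C=cam(c);eyes.capture(c)
    for n,b in(("jar",240),("bottle",120),("tin",0)):
        for d in eyes.outline_of(c,n)[:2]:
            m=d["mask"].astype(np.uint8);M=cv2.moments(m,True);uv=np.array([M["m10"],M["m01"]])/M["m00"]
            e=[np.linalg.norm(hullc(C,S(P,n,b+q))-uv) for q in range(-75,20)]
            k=int(np.argmin(e));print(c,n,round(d["conf"],2),uv,"best turn",k-75,"err px",round(e[k],1))
E
python3 chk.py
```

```text
t 26.6 r -0.0006692479730028091 tan 0.0008798389374677509 tip z 0.23763087838086888 yawerr x.tan 0.5004255860894675 F [ 0.5277 -4.7264 -0.5356] w 18.881881072193327 29.99994993209839
scene jar 0.49 [260.3247 207.9588] best turn -60 err px 0.1
scene jar 0.48 [216.8191 227.6382] best turn 8 err px 30.9
scene bottle 0.53 [295.1793 219.6733] best turn -67 err px 0.2
scene bottle 0.28 [258.1448 235.3276] best turn 19 err px 38.1
scene tin 0.71 [257.9519 234.2885] best turn -62 err px 0.8
scene tin 0.51 [272.0708 238.3958] best turn -27 err px 0.7
side jar 0.86 [243.873  304.3405] best turn -22 err px 74.5
side jar 0.73 [226.8074 261.5709] best turn -48 err px 58.0
side bottle 0.75 [317.3727 209.572 ] best turn -68 err px 4.4
side tin 0.84 [326.0376 241.6436] best turn -60 err px 0.6
```

The carousel has turned one place clockwise, with the jar at the pointer. I'll release and go round to push the knob home with closed fingers from outside.

Emit:
{"fn": "jog_arm", "kwargs": {"increments": [[0, 0, 0, 0], [0, 0, 0, 0], [0, 0, 0, 0], [0, 0, -1, 0], [0, 0, -1, 0], [0, 0, -1, 0], [0, 0, 0, 1], [0, 0, 0, 1], [0, 0, 0, 1], [0, 0, 0, 1]], "grip": 45}}

```text
time_s: 28.0
tcp_pos: [0.5664, -0.0704, 0.4793]
ee_rot: [[-0.084, -0.996, -0.0], [-0.996, 0.084, 0.001], [-0.001, 0.0, -1.0]]
wrist_force: [0.6, 0.8, -0.5]
gripper_width: 0.513
gripper_force: 0.0
```

Emit:
{"fn": "jog_arm", "kwargs": {"increments": [[0, 0, 0, 1], [0, 0, 0, 1], [0, 0, 0, 0.55], [1, 0, 0, 0], [1, 0, 0, 0], [1, 0, 0, 0], [1, 0, 0, 0], [1, 0, 0, 0], [1, 0, 0, 0], [1, 0, 0, 0]], "grip": 0}}

```text
time_s: 29.0
tcp_pos: [0.5268, -0.2055, 0.4793]
ee_rot: [[-0.281, -0.96, 0.0], [-0.96, 0.281, 0.001], [-0.001, 0.0, -1.0]]
wrist_force: [0.3, -0.7, -0.5]
gripper_width: 0.007
gripper_force: 0.0
```

Emit:
{"fn": "jog_arm", "kwargs": {"increments": [[1, 0, 0, 0], [1, 0, 0, 0], [0, 0, 1, 0], [0, 0, 1, 0], [0, 0, 1, 0], [0, 0, 1, 0], [0, 0, 1, 0], [0, 0, 1, 0], [0, 0, 1, 0], [0, 0, 1, 0]]}}

```text
time_s: 30.0
tcp_pos: [0.5158, -0.2432, 0.3186]
ee_rot: [[-0.281, -0.96, 0.0], [-0.96, 0.281, 0.001], [-0.001, -0.0, -1.0]]
wrist_force: [0.0, -0.5, 1.2]
gripper_width: 0.001
gripper_force: 0.0
```

Emit:
{"fn": "jog_arm", "kwargs": {"increments": [[0, 0, 1, 0], [0, 0, 1, 0], [0, 0, 1, 0], [0, 0, 0.7, 0], [0, 0, 0, 0]]}}

```text
time_s: 30.5
tcp_pos: [0.5152, -0.2431, 0.2432]
ee_rot: [[-0.282, -0.959, -0.005], [-0.959, 0.282, 0.002], [-0.0, 0.005, -1.0]]
wrist_force: [-0.4, -0.7, -0.5]
gripper_width: 0.005
gripper_force: 0.0
```

```bash
python3 st.py
```

```text
t 30.5 r 0.17845788021650866 tan -0.00025817420551223214 tip z 0.06120020753138983 yawerr x.tan -0.0007101129168848308 F [-0.4286 -0.7412 -0.4762] w 0.41770270212805083 0.0
```

Emit:
{"fn": "jog_arm", "kwargs": {"increments": [[-0.35, 0, 0, 0], [-0.13, 0, 0.16, 0], [-0.13, 0, 0.16, 0], [-0.13, 0, 0.16, 0], [-0.13, 0, 0.16, 0], [-0.13, 0, 0.16, 0], [-0.1, 0, 0.16, 0], [0, 0, 0, 0]]}}

```text
time_s: 31.3
tcp_pos: [0.5222, -0.223, 0.2271]
ee_rot: [[-0.28, -0.96, 0.0], [-0.96, 0.28, -0.002], [0.002, -0.001, -1.0]]
wrist_force: [-1.9, -6.6, 2.9]
gripper_width: 0.006
gripper_force: 3.7
```

Emit:
{"fn": "jog_arm", "kwargs": {"increments": [[-0.05, 0, 0.08, 0], [0, 0, 0, 0], [0, 0, 0, 0]]}}

```text
time_s: 31.6
tcp_pos: [0.5224, -0.2227, 0.2263]
ee_rot: [[-0.281, -0.96, 0.001], [-0.96, 0.281, -0.003], [0.002, -0.001, -1.0]]
wrist_force: [-4.6, -9.3, 5.4]
gripper_width: 0.004
gripper_force: 5.1
```

```bash
python3 kb.py
```

```text
t 31.6 r 0.1568795266827738 tan 0.0009165667966372498 tip z 0.044346465973347904 yawerr x.tan 0.0005617141919104229 F [-4.5687 -9.3375  5.4416] w 0.3761532199169776 5.1219369085811195
mask 274 294 330 337 [16, 21, 15]
-0.0719 0 [262.2688 289.9542] [310.4198 340.8078]
-0.0719 0.008 [261.1715 288.2406] [311.664  341.5341]
-0.0719 0.022 [258.9704 284.818 ] [314.1597 342.997 ]
-0.0705 0 [262.3459 292.2526] [310.3699 343.1045]
-0.0705 0.008 [261.2553 290.6516] [311.6083 343.9435]
-0.0705 0.022 [259.0687 287.4551] [314.0913 345.6325]
```

Emit:
{"fn": "jog_arm", "kwargs": {"increments": [[-0.08, 0, 0.1, 0], [-0.05, 0, 0.05, 0], [0, 0, 0, 0], [0, 0, 0, 0], [0, 0, 0, 0]]}}

```text
time_s: 32.2
tcp_pos: [0.5228, -0.222, 0.2251]
ee_rot: [[-0.28, -0.96, 0.0], [-0.96, 0.28, -0.005], [0.005, -0.002, -1.0]]
wrist_force: [-7.0, -17.8, 14.4]
gripper_width: 0.003
gripper_force: 9.5
```

Emit:
{"fn": "jog_arm", "kwargs": {"increments": [[0.5, 0, 0, 0], [1, 0, -0.5, 0], [0.5, 0, -1, 0], [0, 0, -1, 0], [0, 0, -1, 0], [0, 0, -1, 0], [0, 0, -1, 0], [0, 0, 0, 0]]}}

```text
time_s: 33.0
tcp_pos: [0.5129, -0.257, 0.3347]
ee_rot: [[-0.281, -0.96, 0.007], [-0.96, 0.281, -0.001], [-0.001, -0.008, -1.0]]
wrist_force: [0.5, -0.6, -0.5]
gripper_width: 0.011
gripper_force: 0.0
```

```bash
python3 kb.py; python3 knob.py; python3 chk.py|grep -v "^t"
```

```text
t 33.0 r 0.19249701880851866 tan 0.0014632854495795072 tip z 0.15269870862717866 yawerr x.tan 0.00046784449211995094 F [ 0.4961 -0.556  -0.4586] w 0.9394451823346018 0.0
-0.0719 0 [274.0009 259.6994] [302.2046 290.6247]
-0.0719 0.008 [273.6543 257.8996] [302.6464 289.709 ]
-0.0719 0.022 [272.9988 254.5   ] [303.4821 287.9843]
-0.0705 0 [274.0282 261.1075] [302.1879 291.9367]
-0.0705 0.008 [273.683  259.3491] [302.6286 291.0571]
-0.0705 0.022 [273.03   256.0282] [303.462  289.4004]
t 33.1 r 0.19258248684208876 tan 0.0003869788577977665 tip z 0.1495611574706895 yawerr x.tan -0.00040383017458661685 F [-0.9216  0.0343 -0.4012] w 0.43610762797206515 0.0
scene 0.55 [238.2167 254.85  ] 60.0 home [238.2324 255.6269] out [234.1696 253.8792]
scene 0.42 [207.7647 322.477 ] 1415.0 home [238.2324 255.6269] out [234.1696 253.8792]
scene [array([0.385, 0.474, 0.016]), array([ 0.532, -0.2  ,  0.065])]
side 0.48 [313.2639 287.5556] 72.0 home [313.6579 287.1455] out [315.0121 286.8328]
side []
wrist []
scene jar 0.65 [260.283  207.6934] best turn -60 err px 0.3
scene jar 0.48 [249.8028 203.169 ] best turn -44 err px 9.2
scene bottle 0.74 [295.1275 219.7012] best turn -67 err px 0.1
scene tin 0.5 [258.0813 234.7527] best turn -61 err px 0.4
side jar 0.8 [244.186 304.345] best turn -22 err px 74.3
side jar 0.58 [226.7007 261.6735] best turn -48 err px 58.1
```

The knob is home again and the carousel sits at -60°. On to the jar.

Emit:
{"fn": "jog_arm", "kwargs": {"increments": [[0, 0, -0.6, 1], [0, 0, -0.6, 1], [0, 0, -0.6, 1], [0, 0, -0.6, 1], [0, 0, -0.6, 1], [0, 0, -0.6, 1], [0, 0, -0.6, 1], [0, 0, -0.4, 1], [0, 0, 0, 1], [0, 0, 0, 1]], "grip": 80}}

```text
time_s: 34.95
tcp_pos: [0.5116, -0.2574, 0.424]
ee_rot: [[-0.886, -0.463, 0.001], [-0.463, 0.886, -0.0], [-0.001, -0.001, -1.0]]
wrist_force: [-0.8, 0.3, -0.8]
gripper_width: 0.837
gripper_force: 0.0
```

Emit:
{"fn": "jog_arm", "kwargs": {"increments": [[0, 0, 0, 1], [0, 0, 0, 1], [0, 0, 0, 1], [-0.12, 1, 0, 0.1], [-0.13, 1, 0, 0], [-0.13, 1, 0, 0], [-0.13, 1, 0, 0], [-0.13, 1, 0, 0], [-0.13, 1, 0, 0], [-0.13, 1, 0, 0]]}}

```text
time_s: 35.95
tcp_pos: [0.4959, -0.1163, 0.4237]
ee_rot: [[-0.972, -0.235, 0.0], [-0.235, 0.972, 0.0], [-0.0, 0.0, -1.0]]
wrist_force: [0.8, -0.1, 0.3]
gripper_width: 0.921
gripper_force: 0.0
```

Emit:
{"fn": "jog_arm", "kwargs": {"increments": [[-0.13, 1, 0, 0], [-0.13, 1, 0, 0], [-0.13, 1, 0, 0], [-0.13, 0.4, 0, 0], [0, 0, 0, 0], [0, 0, 0, 0]]}}

```text
time_s: 36.55
tcp_pos: [0.4904, -0.0489, 0.4236]
ee_rot: [[-0.972, -0.235, 0.0], [-0.235, 0.972, -0.0], [0.0, -0.0, -1.0]]
wrist_force: [1.0, -0.1, 0.1]
gripper_width: 0.923
gripper_force: 0.0
```

```bash
python3 - <<'E'
from fit import *
s=sense();print(s["time_s"],s["tcp_pos"],s["ee_rot"],s["joints"])
C=cam("wrist");im=eyes.capture("wrist")
Z=np.array([0,0,1.]);c0=np.array([.4888,-.0494,.128])
h=cv2.convexHull(proj(C,cyl(c0,Z,.023,0,.052)).astype(np.int32));hc=hullc(C,cyl(c0,Z,.023,0,.052))
for d in eyes.outline_of("wrist","jar")[:3]:
    M=cv2.moments(d["mask"].astype(np.uint8),True);v,u=np.nonzero(d["mask"]);print("mask",d["conf"],M["m10"]/M["m00"],M["m01"]/M["m00"],u.min(),u.max(),v.min(),v.max())
print("pred",hc,h[:,0].min(0),h[:,0].max(0))
cv2.polylines(im,[h],True,(0,0,255),1)
x,y=hc.astype(int);cv2.imwrite("pics/jar.png",cv2.resize(im[max(0,y-110):y+110,max(0,x-140):x+140],None,fx=2.5,fy=2.5))
for c in("scene","side"):
    eyes.capture(c);print(c,[(np.round(d["centre"],3),round(d["conf"],2)) for d in eyes.spot_in(c,"jar")],[(np.round(d["centre"],3),round(d["conf"],2)) for d in eyes.spot_in(c,"coaster")],[np.round(d["centre"],3) for d in eyes.spot_in(c,"gilded_planter")][:2])
    Cc=cam(c)
    for d in eyes.outline_of(c,"coaster")[:2]:
        M=cv2.moments(d["mask"].astype(np.uint8),True);print("coaster",onplane(Cc,[M["m10"]/M["m00"],M["m01"]/M["m00"]],.005),M["m00"])
E
```

```text
36.55 [ 0.4904 -0.0489  0.4236] [[-0.972  -0.2351  0.    ]
 [-0.2351  0.972  -0.0002]
 [ 0.     -0.0002 -1.    ]] [ 13.2343   8.2415 -15.8008   0.0122 -65.959  -89.6424]
mask 0.76 229.3823361823362 45.074643874643876 208 252 19 71
mask 0.7 366.78209142141515 91.84032561051973 343 390 70 113
mask 0.64 283.9974074074074 217.71481481481482 258 309 186 249
pred [284.572  218.0732] [255 182] [313 251]
scene [(array([ 0.355, -0.155,  0.04 ]), 0.67), (array([ 0.5  , -0.058,  0.167]), 0.61)] [(array([0.477, 0.334, 0.007]), 0.56)] [array([0.686, 0.333, 0.055])]
coaster [0.4746 0.3365 0.005 ] 284.0
side [(array([ 0.345, -0.161,  0.045]), 0.86), (array([0.36 , 0.002, 0.043]), 0.83), (array([ 0.485, -0.062,  0.169]), 0.52)] [(array([0.472, 0.329, 0.002]), 0.68)] [array([0.73 , 0.298, 0.034])]
coaster [0.4732 0.3302 0.005 ] 358.0
```

View pics/jar.png

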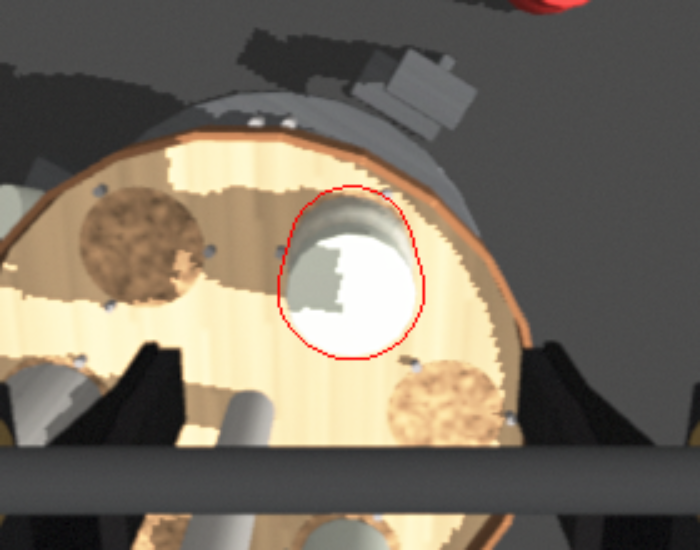

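Three jar candidates in the wrist view: (229,45) and (367,92) are the red look-alikes on the table, and (284,218) is the clear jar with a white cap on the disc at the pointer. The crop confirms the last one and it fits the prediction. I'll grasp it.

Emit:
{"fn": "jog_arm", "kwargs": {"increments": [[0.08, 0, 1, 0], [0, 0, 1, 0], [0, 0, 1, 0], [0, 0, 1, 0], [0, 0, 0.9, 0], [0, 0, 0, 0]], "grip": 75}}

```text
time_s: 37.75
tcp_pos: [0.4886, -0.049, 0.324]
ee_rot: [[-0.972, -0.235, -0.003], [-0.235, 0.972, -0.001], [0.003, -0.0, -1.0]]
wrist_force: [-0.3, 0.0, 0.6]
gripper_width: 0.86
gripper_force: 0.0
```

Emit:
{"fn": "jog_arm", "kwargs": {"increments": [[0, 0, 0, 0], [0, 0, 0, 0], [0, 0, 0, 0], [0, 0, 0, 0], [0, 0, 0, 0], [0, 0, 0, 0]], "grip": 0}}

```text
time_s: 38.35
tcp_pos: [0.4888, -0.049, 0.326]
ee_rot: [[-0.972, -0.235, 0.001], [-0.235, 0.972, -0.0], [-0.001, -0.0, -1.0]]
wrist_force: [-0.3, 0.4, 2.8]
gripper_width: 0.508
gripper_force: 30.0
```

Emit:
{"fn": "jog_arm", "kwargs": {"increments": [[0, 0, -0.5, 0], [0, 0, -1, 0], [0, 0, -1, 0], [0, 0, -1, 0], [-0.2, 1, 0, 0], [-0.2, 1, 0, 0], [-0.2, 1, 0, 0], [-0.2, 1, 0, 0], [-0.2, 1, 0, 0], [-0.2, 1, 0, 0]]}}

```text
time_s: 39.35
tcp_pos: [0.4836, 0.0741, 0.396]
ee_rot: [[-0.972, -0.235, 0.0], [-0.235, 0.972, 0.0], [-0.0, 0.0, -1.0]]
wrist_force: [-0.2, -0.5, -0.6]
gripper_width: 0.51
gripper_force: 30.0
```

Emit:
{"fn": "jog_arm", "kwargs": {"increments": [[-0.2, 1, 0, 0], [-0.2, 1, 0, 0], [-0.2, 1, 0, 0], [-0.2, 1, 0, 0], [-0.2, 1, 0, 0], [-0.2, 1, 0, 0], [-0.2, 1, 0, 0], [-0.2, 1, 0, 0], [-0.2, 1, 0, 0], [-0.2, 1, 0, 0]]}}

```text
time_s: 40.35
tcp_pos: [0.4756, 0.2783, 0.3958]
ee_rot: [[-0.972, -0.235, -0.0], [-0.235, 0.972, 0.0], [0.0, 0.0, -1.0]]
wrist_force: [-0.8, 0.2, -0.9]
gripper_width: 0.51
gripper_force: 30.0
```

Emit:
{"fn": "jog_arm", "kwargs": {"increments": [[-0.2, 1, 0, 0], [-0.15, 0.7, 0, 0], [0, 0, 0, 0], [0, 0, 0, 0]]}}

```text
time_s: 40.75
tcp_pos: [0.4745, 0.3121, 0.3953]
ee_rot: [[-0.972, -0.235, -0.001], [-0.235, 0.972, -0.001], [0.001, -0.001, -1.0]]
wrist_force: [-0.8, -0.8, -0.9]
gripper_width: 0.508
gripper_force: 30.0
```

```bash
python3 - <<'E'
from fit import *
s=sense();print(s["time_s"],s["tcp_pos"],s["gripper_width"]*87,s["gripper_force"],s["wrist_force"])
C=cam("wrist");im=eyes.capture("wrist")
for d in eyes.outline_of("wrist","coaster")[:3]:
    m=d["mask"].astype(np.uint8);v,u=np.nonzero(m)
    c=max(cv2.findContours(m,cv2.RETR_EXTERNAL,cv2.CHAIN_APPROX_NONE)[0],key=cv2.contourArea)[:,0]
    W=np.array([onplane(C,q,.005)[:2] for q in c])
    print(d["conf"],len(u),u.min(),u.max(),v.min(),v.max(),"circle",cv2.minEnclosingCircle((W*1000).astype(np.float32)))
print([(np.round(d["centre"],3),round(d["conf"],2)) for d in eyes.spot_in("wrist","coaster")])
cv2.imwrite("pics/co.png",im)
E
```

```text
40.75 [0.4745 0.3121 0.3953] 44.198534736508805 29.999667496886104 [-0.7543 -0.8053 -0.8671]
0.78 3879 266 337 156 225 circle ((475.4103698730469, 334.5888671875), 46.0187873840332)
[(array([0.47 , 0.334, 0.004]), 0.83)]
```

View pics/co.png

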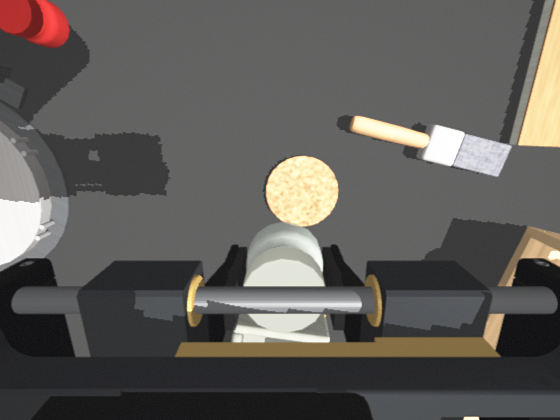

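The coaster is at (302,191), and its fitted radius of 46.0 mm matches. The jar is held at (285,280). The brush is clear to the right. Lowering now.

Emit:
{"fn": "jog_arm", "kwargs": {"increments": [[-0.31, 1, 0, 0], [0, 0.08, 1, 0], [0, 0, 1, 0], [0, 0, 1, 0], [0, 0, 1, 0], [0, 0, 1, 0], [0, 0, 1, 0], [0, 0, 1, 0], [0, 0, 1, 0], [0, 0, 0.9, 0]]}}

```text
time_s: 41.9
tcp_pos: [0.4757, 0.3336, 0.2169]
ee_rot: [[-0.972, -0.234, -0.0], [-0.234, 0.972, -0.0], [0.0, -0.0, -1.0]]
wrist_force: [0.1, 0.1, -2.2]
gripper_width: 0.511
gripper_force: 30.0
```

Emit:
{"fn": "jog_arm", "kwargs": {"increments": [[0, 0, 0.4, 0], [0, 0, 0.2, 0], [0, 0, 0.05, 0], [0, 0, 0, 0], [0, 0, 0, 0]]}}

```text
time_s: 42.4
tcp_pos: [0.4757, 0.3345, 0.2054]
ee_rot: [[-0.972, -0.235, 0.001], [-0.235, 0.972, 0.001], [-0.001, 0.001, -1.0]]
wrist_force: [0.1, 0.2, -0.7]
gripper_width: 0.509
gripper_force: 30.0
```

Emit:
{"fn": "jog_arm", "kwargs": {"increments": [[0, 0, 0.05, 0], [0, 0, 0.05, 0], [0, 0, 0, 0], [0, 0, 0, 0]]}}

```text
time_s: 42.8
tcp_pos: [0.4756, 0.3344, 0.2031]
ee_rot: [[-0.972, -0.235, 0.001], [-0.235, 0.972, 0.001], [-0.001, 0.0, -1.0]]
wrist_force: [-0.5, -0.0, 3.8]
gripper_width: 0.51
gripper_force: 30.0
```

Emit:
{"fn": "jog_arm", "kwargs": {"increments": [[0, 0, 0.05, 0], [0, 0, 0, 0], [0, 0, 0, 0]]}}

```text
time_s: 43.1
tcp_pos: [0.4756, 0.3345, 0.203]
ee_rot: [[-0.972, -0.236, 0.001], [-0.236, 0.972, 0.0], [-0.001, 0.0, -1.0]]
wrist_force: [-3.3, -1.4, 9.7]
gripper_width: 0.51
gripper_force: 30.0
```

The jar is down on the coaster, with about 9 N of upward force while still held. Releasing and rising.

Emit:
{"fn": "jog_arm", "kwargs": {"increments": [[0, 0, -0.04, 0], [0, 0, 0, 0], [0, 0, 0, 0], [0, 0, 0, 0], [0, 0, 0, 0]], "grip": 62}}

```text
time_s: 43.6
tcp_pos: [0.4755, 0.3342, 0.2021]
ee_rot: [[-0.972, -0.235, -0.0], [-0.235, 0.972, -0.0], [0.0, -0.0, -1.0]]
wrist_force: [0.3, -0.5, 0.2]
gripper_width: 0.708
gripper_force: 0.0
```

Emit:
{"fn": "jog_arm", "kwargs": {"increments": [[0, 0, -0.5, 0], [0, 0, -1, 0], [0, 0, -1, 0], [0, 0, -1, 0], [0, 0, -1, 0], [0, 0, -1, 0], [0, 0, -1, 0], [0, 0, -1, 0], [0, 0, 0, 0], [0, 0, 0, 0]]}}

```text
time_s: 44.6
tcp_pos: [0.4753, 0.3341, 0.3529]
ee_rot: [[-0.972, -0.235, 0.0], [-0.235, 0.972, 0.001], [-0.001, 0.001, -1.0]]
wrist_force: [-0.8, -0.1, 0.1]
gripper_width: 0.72
gripper_force: 0.0
```

```bash
python3 - <<'E'
from fit import *
for c in("scene","side"):
    eyes.capture(c)
    for n in("jar","lock_knob","tin","bottle"):print(c,n,[(np.round(d["centre"],3).tolist(),round(d["conf"],2)) for d in eyes.spot_in(c,n)][:4])
C=cam("wrist");eyes.capture("wrist");Z=np.array([0,0,1.])
P=cyl(np.array([.4754,.3346,.005]),Z,.023,0,.052);p=proj(C,P);print("pred",p.min(0),p.max(0))
for d in eyes.outline_of("wrist","jar")[:2]:
    v,u=np.nonzero(d["mask"]);print(u.min(),u.max(),v.min(),v.max())
E
python3 knob.py
```

```text
scene jar [([0.357, -0.154, 0.042], 0.64), ([0.484, 0.321, 0.045], 0.63), ([0.36, 0.015, 0.054], 0.42)]
scene lock_knob [([0.586, -0.094, 0.132], 0.57), ([0.639, -0.426, 0.041], 0.56), ([0.535, -0.205, 0.063], 0.44), ([0.732, -0.28, 0.054], 0.33)]
scene tin [([0.593, -0.16, 0.181], 0.66)]
scene bottle [([0.634, -0.03, 0.18], 0.65)]
side jar [([0.349, -0.162, 0.046], 0.88), ([0.36, 0.004, 0.044], 0.86), ([0.476, 0.322, 0.043], 0.79), ([0.679, 0.325, 0.052], 0.71)]
side lock_knob [([0.529, -0.204, 0.066], 0.5), ([0.359, -0.421, 0.01], 0.46)]
side tin [([0.579, -0.168, 0.185], 0.77), ([0.355, -0.423, 0.013], 0.24)]
side bottle [([0.621, -0.036, 0.18], 0.86)]
pred [261.0439 175.0622] [309.0424 230.9027]
265 305 178 229
0 14 0 28
t 45.2 r -0.36449768115304976 tan -0.20065262202959838 tip z 0.17021251548469707 yawerr x.tan -0.8667250623153592 F [ 0.0803  0.4764 -0.6209] w 61.91701928652146 0.0
scene 0.45 [238.4833 255.3833] 60.0 home [238.2324 255.6269] out [234.1696 253.8792]
scene [array([0.484, 0.323, 0.046])]
side 0.47 [313.7087 287.2718] 103.0 home [313.6579 287.1455] out [315.0121 286.8328]
side [array([ 0.527, -0.2  ,  0.07 ])]
wrist []
```

The jar is upright on the coaster, the knob is home (identical to the start readings), and the other things are undisturbed.

```bash
python3 -c "
from station import r
print(r.finish_job())"
```

```text
the job is handed in; nothing more can be done
None
```

I handed the job in at about 45 s of the 67 s limit. The cameras show the carousel turned one place clockwise, the lock knob home, and the jar upright on the coaster and released. The hand-in gave no pass or fail verdict.

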